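# Unhook the pull-force meter and set it in its charging cradle

## Task

The pull-force meter hangs by two keyholes on the headed studs of the blue stand, and a jar is standing in its charging cradle. First move the jar, upright, into the empty half of the white parts tray; then slide the meter up to the wide ends of its keyholes, draw it off the studs, and lower it gently into the cradle, upright, fully down and with its display on the side of the cradle's yellow lip. Leave the other things on the bench where they are, do not drop the meter or tip the jar over, and let go of everything.

Things in the scene. Friction and masses are not known exactly. Their poses are not given: they have to be found in the camera images.
- stand: Fixed stand. Origin on the bench, below the panel's front face, mid-width; x points into the panel, y along its width, z up: the meter comes off towards -x. Blue upright panel, 150 wide (y), 12 thick (x 0 to 12 mm), top 145 above the bench, two ribs behind it, on a foot plate 150 wide, 12 high, x -10 to 95 mm.
- studs (a point): Point on the stand's front face midway between its two headed studs, 131 above the bench; axes as the stand's. The studs stick out to -x at y = -15 and +15 mm: shank 6 diameter and 6.5 long, then a head 11 diameter and 4 thick, which ends 10.5 from the panel.
- meter_center (a point): Grey meter, loose, about 0.35 kg, 130 high in all: centre of its 50 (x) by 60 (y) footprint, 65 above its underside; z up, -x the way its display looks, +x its back. Grey case 84 high with an orange grip on top. At the start it hangs on the stand, underside about 58 above the bench, axes parallel to the stand's but leaning about 0.06 rad (some play).
- meter_grip (a point): Centre of the meter's orange grip block, 107 above its underside: 22 (x) by 34 (y), from 84 to 130 above the underside; 7 mm before the meter's centre (x = -7), y = 0. Take the meter here, from above. Hung, it stands over the panel's top.
- keyholes (a point): On the meter's back face, midway between the wide ends of its two keyholes (y = -15 and +15 mm), 51 above its underside. Each: a wide opening 18 by 18, from which a slot 8 wide runs up 23 mm from its middle. Hung, the studs lie at the slots' top ends. The heads pass only with the meter raised about 18 to 24 mm (21: studs in the middle), then it must come over 11 mm straight off the panel.
- meter_display (a point): Centre of the meter's dark and green display, on its front face 25 mm before the centre, 62 above its underside.
- meter: The meter as a whole: origin at the centre of its underside, axes as for its centre point.
- cradle: Fixed black charging cradle with a yellow lip. Origin at the bench under its centre; -x points to the yellow lip, y along the lip, z up. Inside 60 (x) by 70 (y), floor 4 above the bench; side and back walls 12 high, yellow front lip (-x) 9 high, heights from the bench, all 6 thick. Seated in the middle, the meter's axes are parallel to the cradle's and its underside is 4 above the bench.
- jar_center (a point): Loose closed jar with a blue cap, 44 diameter and straight-sided to 48 above its underside, then the 40 diameter cap, 60 high in all, about 0.12 kg; the point is its centre, 30 above its underside. It starts standing on the cradle's floor, within 5 mm of the middle.
- jar: The jar as a whole: origin at the centre of its underside.
- tray: Fixed white open tray: 90 (x) by 160 (y), walls 4 thick and 14 high, floor 4 above the bench, parted by a 4 mm wall into two halves, 82 by 74 mm inside. Origin at the bench under its centre. The +y half holds the connector, the -y half is empty.
- tray_free (a point): Centre of the floor of the tray's empty half, 4 above the bench; axes as the tray's.
- connector_center (a point): Loose steel connector 30 by 46 by 18 lying in the tray's other half; the point is its centre. Leave it.
- bottle_center (a point): Clear water bottle, 66 diameter, 200 high, loose; its centre, 100 up. Leave it.
- crimper_center (a point): Crimping pliers with red handles lying flat, 160 long (x), up to 90 wide, 16 high; the point is the middle of its length. Leave it.
- box_center (a point): Clear box of brass contacts, 36 by 56 by 28 high, loose, on the bench below the hung meter and a little before it; its centre. Leave it.
- spool_center (a point): Small red wire spool standing on its flange, 60 diameter, 38 high; its centre. Leave it.
- driver_center (a point): Screwdriver lying flat with a blue handle, 190 long (x), 22 high; the point lies in the handle, 20 mm from its front end. Leave it.
- caddy: Fixed round caddy close beside the stand (on its -y side), 54 diameter, 100 high, with three upright screwdriver handles reaching 235 above the bench within the same circle. Origin at the bench under its centre. An obstacle beside the meter.
- helping_hands: Fixed helping-hands stand: foot 60 by 50 by 20, a thin post to 220 above the bench and a cross bar 200 up that reaches 50 mm to either side along y and has clips reaching 30 mm to +x. Origin at the bench under the post. An obstacle.
Things that resemble listed ones, but are neither listed nor needed, are in the scene too. Leave any green look-alike of the stand alone.

How it is judged (in metres and radians):
On the way, in this order (a step that is already met when the one before it is completed fails the run):
1. the jar stands in the empty half of the tray, let go, the meter still hanging (x of jar_center in the frame of tray_free between -0.025 and 0.025 m and y of jar_center in the frame of tray_free between -0.022 and 0.022 m and z of jar_center in the frame of tray_free below 0.035 m and angle between jar_center's own z axis and vertical below 0.15 rad and contact force between jar and the fingers below 0.2 N and x of meter_center in the frame of stand above -0.036 m), for 0.2 s.
2. the meter is off its studs, in front of the panel, still upright and held up (x of meter_center in the frame of stand below -0.042 m and height (world z) of meter_center above 0.12 m and angle between meter_center's own z axis and vertical below 0.35 rad), for 0.1 s.
At the end, for the whole second after the job is handed in: Meter at rest in the cradle: centre within 10 mm of the middle each way, under 4 mm high, within 0.08 rad of upright, display to the yellow lip. Jar upright on the floor of the empty half of the tray, centre within 25 mm (x) and 22 mm (y) of its middle (x of meter_center in the frame of cradle between -0.01 and 0.01 m and y of meter_center in the frame of cradle between -0.01 and 0.01 m and z of meter_center in the frame of cradle below 0.073 m and angle between meter_center's own z axis and vertical below 0.08 rad and x of meter_display in the frame of cradle below -0.012 m and linear speed of meter below 0.02 m/s and x of jar_center in the frame of tray_free between -0.025 and 0.025 m and y of jar_center in the frame of tray_free between -0.022 and 0.022 m and z of jar_center in the frame of tray_free below 0.035 m and angle between jar_center's own z axis and vertical below 0.15 rad); the robot touches nothing.
It fails at once if the jar is tipped over (angle between jar_center's own z axis and vertical above 0.8 rad).
It fails at once if the meter is dropped on the bench or tipped over (height (world z) of meter_center below 0.06 m or angle between meter_center's own z axis and vertical above 0.7 rad).
It fails at once if the meter is dropped or slammed into the cradle (contact force between meter and cradle above 70 N).
It fails at once if another thing on the bench (bottle, pliers, contact box, spool, screwdriver or connector) is pushed from its place by more than 30 mm (distance of any of bottle_center, crimper_center, box_center, spool_center, driver_center, connector_center from where it was at the start of the episode above 0.03 m).
It also fails if it takes over 59 s, if anything falls off the work surface, if the arm or the gripper's body presses on something with over 40 N, if the wrist force passes 120 N, or if a joint passes its speed limit or range.

## Robot

A 6-joint arm with a two-finger parallel gripper is mounted at the origin on the work surface. World frame = base frame: x ahead of the robot, y to its left, z up, the work surface at z = 0. Lengths are in m, angles in degrees, forces in N, time in s.
With the tool pointing down it reaches from about 0.275 to 0.75 m from the base axis. Payload 10.2 kg.
Tool frame: the origin (TCP) lies on the centre line of the jaws, within the pads' length; the fingertips stand 17 mm ahead of it and the grasp point (between the pads) lies 2 mm behind it; z points along the fingers, y is the line along which they close (so a half turn about z gives the same grasp; the last joint's range is limited). The gripper opens to 88 mm and grips with 3 to 60 N. Pads are 18 mm wide; open, the fingers measure 123 mm over their backs; the gripper's body (75 mm by 187 mm) begins 45 mm behind the grasp point.
Start: joints at [57.387, 17.928, 85.812, -0, 76.261, -12.8], TCP at [0.178, 0.494, 0.256] pointing down, gripper open.
Joint ranges: [-168.41, 168.41], [-55.51, 124.54], [10.69, 146.95], [-70.63, 250.63], [1, 178], [-165.06, 165.06]. Speed limits (degrees/s): [136.94, 136.94, 172.46, 180, 180, 180].

## Interface

Orientations are given as a 3x3 rotation matrix whose columns are the frame's x, y, z axes.
In Python, from workcell import arm gives the robot as it stands. The module is installed in compiled form; this text tells all that it offers.
- The arm moves only by the tool carry_out, never from a script. Its argument "steps" is a list of rows, each a list of 7 numbers: the shift along the tool's x, y, z in units of 30 mm (1.0 is 30 mm), then the turn, a rotation vector about the tool's x, y, z in units of 8 degrees (1.0 is 8 degrees), then the closure, from 0 (fully open) to 1 (shut). A call has 1 to 20 rows; each row shifts and turns the commanded pose from where the row before left it, along the tool's axes as they then stand; what a row does not reach is not made up. A row lasts 1/10 s, in which the tool goes at most 50 mm and 8.59 degrees, less where a joint would pass 70% of its speed; a pose out of reach is approached as far as the arm can. A call is refused whole if a number of a shift passes 1 or a number of a turn 1, either way. A call with a gripper value outside its range is refused whole. The fingers move at their own pace and stop on an object; "grip_force" is the grip in N (left out, the last holds). Time passes only in rows, so rows that do not move let the fingers close. It gives the time, the measured TCP pose, the force, the opening and the grip force at its end, in the units of the state.
- arm.read_state(): the state, without advancing time (a new reading comes with each control period).
- arm.capture(name): name is "side" or "top" or "wrist"; returns the picture (420x560x3 uint8, red, green, blue); there is no depth.
- arm.camera_info(name): a dict with "intrinsics" (3x3 intrinsics, pixels), "k1" (the pictures are not rectified: a ray, as slopes to the right and down, at radius r is drawn at 1 + k1 r^2 times it, then the intrinsics apply), "world_from_camera" (4x4, takes a point from camera to world coordinates); the wrist camera has in their place "T_tool_cam" (4x4, takes a point from camera to tool coordinates, whose origin is the TCP and whose axes are the flange's). Camera axes: x right, y down, z forward; pixel columns grow to the right and rows downward; lengths in m; the calibration is good to about 2 mm. A picture is of the moment at which its call begins: read the wrist's pose just before it. camera_info takes no time and is no camera call.
- arm.close_job(): hands the job in; it is judged then, once.
The state is a dict: "t": time; "q": joint angles; "qvel": joint speeds; "tau": joint torques, N m; "ee_pos": TCP position; "eef_rot": TCP orientation; "force": force on the tool from outside, world axes, zero at the start; "torque": the same for the moment, N m; "gripper_width": finger opening in m; "grip_force": force on a finger pad.
Only numpy, scipy, OpenCV 4.12 (cv2) and the standard library are available. Lean on these libraries where they do the work, as an engineer would, in place of code of your own. Each camera call takes 0.05 s, during which the arm holds its last target. There are 200 camera calls.

## Working session

There is one attempt and no reset: what is moved stays moved. The work goes in short steps, Python scripts to look and compute and a tool call to move; the robot and the scene stay as the last step left them, time stands still between calls to the robot, and variables do not carry over. Pictures are saved under pics/ and viewed, at most 10 in all, crops included, and the job is handed in when it is done.

Besides the shell and the picture viewer there is one more tool, called after "Call:" as name(argument=value, ...) on one line, values as JSON. carry_out: Moves the arm, as the interface text tells. Its arguments: {"type":"object","properties":{"steps":{"type":"array","items":{"type":"array","items":{"type":"number"}}},"grip_force":{"type":"number"}},"required":["steps"]}

```bash
mkdir -p pics
cat > h.py <<'E'
import numpy as np,cv2
from workcell import arm
def cap(n,f):
    im=arm.capture(n); cv2.imwrite('pics/'+f+'.png',im[:,:,::-1]); return im
def ray(n,u,v,st=None):
    c=arm.camera_info(n);K=np.array(c['intrinsics']);k=c['k1']
    d=np.array([(u-K[0,2])/K[0,0],(v-K[1,2])/K[1,1]]);s=d.copy()
    for _ in range(30): s=d/(1+k*(s@s))
    if n=='wrist':
        T=np.eye(4);T[:3,:3]=st['eef_rot'];T[:3,3]=st['ee_pos'];T=T@np.array(c['T_tool_cam'])
    else: T=np.array(c['world_from_camera'])
    return T[:3,3],T[:3,:3]@np.array([s[0],s[1],1])
def onz(n,u,v,z,st=None):
    o,d=ray(n,u,v,st);return o+d*(z-o[2])/d[2]
def tri(a,b):
    (o,d),(p,e)=a,b
    s=np.linalg.lstsq(np.c_[d,-e],p-o,rcond=None)[0]
    A=o+s[0]*d;B=p+s[1]*e
    return (A+B)/2,np.linalg.norm(A-B)
E
python3 - <<'E'
from h import *
s=arm.read_state();print(s)
for n in('top','side'):
    cap(n,n+'0');c=arm.camera_info(n);print(n,np.round(c['world_from_camera'],3).tolist(),c['intrinsics'],c['k1'])
print(arm.camera_info('wrist'))
E
```

```text
{'t': 0.0, 'q': array([ 5.73872258e+01,  1.79571200e+01,  8.58543169e+01, -2.53918837e-03,
        7.62606073e+01, -1.27991662e+01]), 'qvel': array([ 0.10219011,  0.03225714,  0.06706549, -0.03048991,  0.07201272,
        0.05983839]), 'tau': array([ 7.88302223e-04, -4.02231824e+01, -2.52253479e+01,  6.93334755e-02,
        3.54796113e-02, -9.72308203e-05]), 'ee_pos': array([0.17784178, 0.49371497, 0.25517979]), 'eef_rot': array([[-9.40803791e-01,  3.38951051e-01, -6.41428816e-04],
       [ 3.38951575e-01,  9.40803198e-01, -1.08235640e-03],
       [ 2.36592442e-04, -1.23569831e-03, -9.99999209e-01]]), 'force': array([-0.39930871,  0.13312751, -0.45272476]), 'torque': array([ 0.04347673, -0.05727797, -0.03058364]), 'grip_force': 0.0, 'gripper_width': 0.08788644836967888}
top [[-0.027, -0.983, 0.183, 0.373], [-1.0, 0.026, -0.007, 0.007], [0.002, -0.183, -0.983, 1.067], [0.0, 0.0, 0.0, 1.0]] [[393.97917938   0.         280.64912295]
 [  0.         393.97917938 208.75401147]
 [  0.           0.           1.        ]] -0.03058837159303107
side [[0.802, -0.416, 0.429, 0.152], [-0.598, -0.564, 0.57, -0.555], [0.005, -0.714, -0.701, 0.791], [0.0, 0.0, 0.0, 1.0]] [[385.7748679    0.         278.28245495]
 [  0.         385.7748679  213.69975269]
 [  0.           0.           1.        ]] -0.07527752301053052
{'intrinsics': array([[341.93216978,   0.        , 278.78352763],
       [  0.        , 341.93216978, 207.30552795],
       [  0.        ,   0.        ,   1.        ]]), 'k1': -0.07684534738071389, 'T_tool_cam': array([[ 1.90737879e-04, -9.63483034e-01, -2.67769315e-01,
         6.81611504e-02],
       [ 9.99999979e-01,  2.05027603e-04, -2.54052370e-05,
        -2.78093507e-04],
       [ 7.93776158e-05, -2.67769304e-01,  9.63483053e-01,
        -1.27977744e-01],
       [ 0.00000000e+00,  0.00000000e+00,  0.00000000e+00,
         1.00000000e+00]])}
```

View pics/top0.png

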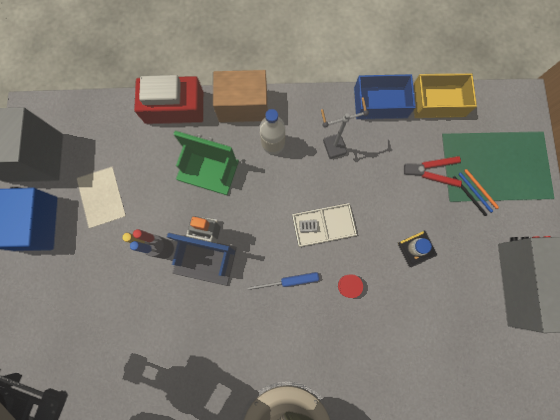

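View pics/side0.png

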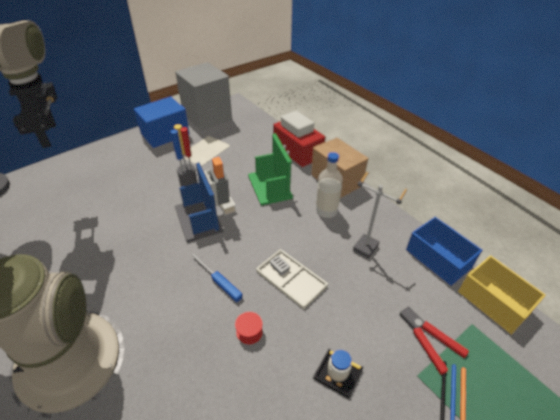

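The top view shows the blue stand at about (203,250) with the meter (orange grip at 199,223) on its far side. The caddy is at (145,243), the jar in its cradle at (418,248), and the tray at (325,225) with its right half empty. The helping hands are at (335,145). The green stand at (205,160) is the look-alike. I'll enlarge the details.

Run:
```python
from h import *
t=cv2.imread('pics/top0.png');s=cv2.imread('pics/side0.png')
def cr(i,x,y,w,h): return cv2.resize(i[y:y+h,x:x+w],(400,300),interpolation=cv2.INTER_CUBIC)
a=np.vstack([np.hstack([cr(t,385,218,80,60),cr(t,140,200,120,90)]),np.hstack([cr(s,300,335,80,60),cr(s,160,130,120,90)])])
cv2.imwrite('pics/crop1.png',a)
for n,u,v,z in[('top',199,222,.18),('top',418,247,.06),('top',341,222,.004),('top',325,225,.014),('top',203,240,.145),('top',145,243,.2),('top',330,147,0),('top',310,280,.02),('top',350,287,.038),('top',205,165,0)]:
    print((u,v),onz(n,u,v,z).round(3))
```

```text
(199, 222) [0.512 0.187 0.18 ]
(418, 247) [ 0.451 -0.35   0.06 ]
(341, 222) [ 0.53  -0.165  0.004]
(325, 225) [ 0.521 -0.12   0.014]
(203, 240) [0.475 0.184 0.145]
(145, 243) [0.466 0.302 0.2  ]
(330, 147) [ 0.746 -0.146  0.   ]
(310, 280) [ 0.376 -0.073  0.02 ]
(350, 287) [ 0.355 -0.173  0.038]
(205, 165) [0.703 0.208 0.   ]
```

View pics/crop1.png

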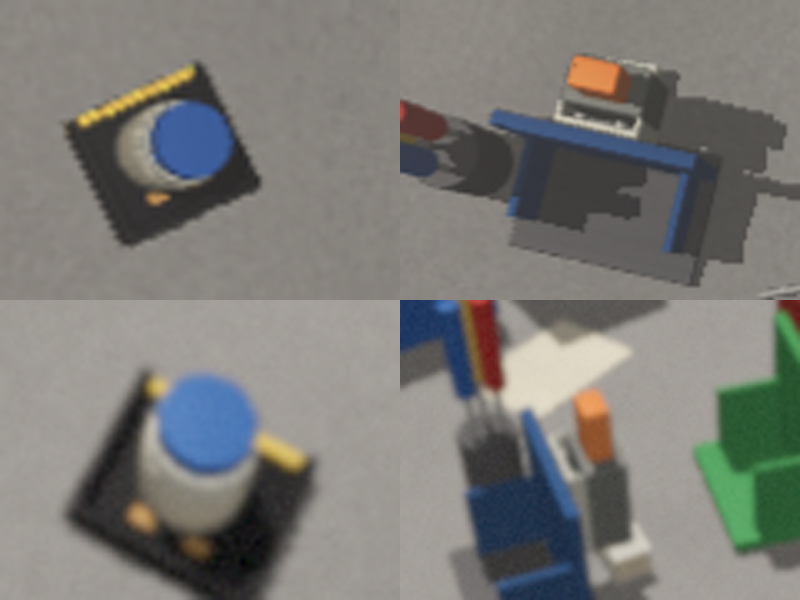

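The crops show the yellow lip as a line at about (401,241)–(424,232), on the cradle's far-left side. The meter's display looks away from the robot, and the orange grip is clear from above. Next I'll measure by masks and corners.

Run:
```python
from h import *
t=cv2.imread('pics/top0.png');hsv=cv2.cvtColor(t,cv2.COLOR_BGR2HSV)
def yaw(a,b): return np.degrees(np.arctan2(*(b-a)[[1,0]]))
# cradle corners
c=[onz('top',*p,.011) for p in[(398.4,242.4),(425,231),(437,255),(410,267)]]
print('cradle ctr',np.mean(c,0).round(4),'y-edges',yaw(c[1],c[0]),yaw(c[2],c[3]),'x-edges',yaw(c[0],c[3]),yaw(c[1],c[2]),[np.linalg.norm(c[i]-c[i-1]).round(3) for i in range(4)])
def mask(lo,hi,box):
    m=cv2.inRange(hsv,lo,hi);k=np.zeros_like(m);x,y,w,h=box;k[y:y+h,x:x+w]=m[y:y+h,x:x+w];return k
def big(m): return max(cv2.findContours(m,0,1)[0],key=cv2.contourArea)
k=big(mask((100,90,60),(125,255,255),(400,230,40,35)));(u,v),_=cv2.minEnclosingCircle(k);print('jar cap',onz('top',u,v,.064).round(4))
k=big(mask((0,0,170),(180,70,255),(285,195,80,60)));r=cv2.boxPoints(cv2.minAreaRect(cv2.convexHull(k)));w=np.array([onz('top',*p,.012) for p in r]);print('tray',w.round(3).tolist(),w.mean(0).round(4),[np.linalg.norm(w[i]-w[i-1]).round(3) for i in range(4)])
k=big(mask((3,130,110),(18,255,255),(180,210,40,30)));r=cv2.boxPoints(cv2.minAreaRect(k));print('grip',r.round(1).tolist())
w=np.array([onz('top',*p,.185) for p in r]);print(w.round(3).tolist(),[np.linalg.norm(w[i]-w[i-1]).round(3) for i in range(4)])
# panel top front edge
a,b=onz('top',140+493/3.333,200+112/3.333,.145),onz('top',140+695/3.333-400/3.333*1,200+155/3.333,.145)
a=onz('top',140+93/3.333,200+110/3.333,.145);b=onz('top',140+295/3.333,200+153/3.333,.145);print('panel',a,b,yaw(a,b),np.linalg.norm(a-b))
```

```text
cradle ctr [ 0.4502 -0.3663  0.011 ] y-edges 110.98732756491573 111.36580079737178 x-edges -158.74539147281732 -158.01838206418458 [np.float64(0.071), np.float64(0.08), np.float64(0.071), np.float64(0.081)]
jar cap [ 0.453  -0.3621  0.064 ]
tray [[0.555, -0.031, 0.012], [0.582, -0.191, 0.012], [0.494, -0.202, 0.012], [0.467, -0.045, 0.012]] [ 0.5244 -0.1173  0.012 ] [np.float64(0.089), np.float64(0.162), np.float64(0.089), np.float64(0.16)]
grip [[189.60000610351562, 225.60000610351562], [192.10000610351562, 215.8000030517578], [206.39999389648438, 219.39999389648438], [203.89999389648438, 229.1999969482422]]
[[0.504, 0.207, 0.185], [0.526, 0.202, 0.185], [0.517, 0.169, 0.185], [0.495, 0.175, 0.185]] [np.float64(0.034), np.float64(0.023), np.float64(0.034), np.float64(0.023)]
panel [0.49366983 0.26723662 0.145     ] [0.45952345 0.12427967 0.145     ] -103.43383650984698 0.1469784455754989
```

Call:
carry_out(steps=[[0, 0, 0, 0, 0, 1, 0], [0, 0, 0, 0, 0, 1, 0], [0, 0, 0, 0, 0, 1, 0], [0, 0, 0, 0, 0, 1, 0], [0, 0, 0, 0, 0, 1, 0], [0, 0, 0, 0, 0, 1, 0], [-1, 0, 0, 0, 0, 0, 0], [-1, 0, 0, 0, 0, 0, 0], [-1, 0, 0, 0, 0, 0, 0], [-1, 0, 0, 0, 0, 0, 0], [-1, 0, 0, 0, 0, 0, 0], [-1, 0, 0, 0, 0, 0, 0], [-1, 0, 0, 0, 0, 0, 0], [-1, 0, 0, 0, 0, 0, 0], [-1, 0, 0, 0, 0, 0, 0], [-1, 0, 0, 0, 0, 0, 0], [-1, 0, 0, 0, 0, 0, 0], [-1, 0, 0, 0, 0, 0, 0], [-1, 0, 0, 0, 0, 0, 0], [-1, 0, 0, 0, 0, 0, 0]])

```text
t: 2.1
ee_pos: [0.3367, 0.1038, 0.2556]
eef_rot: [[-0.378, 0.926, -0.0], [0.926, 0.378, 0.0], [0.0, -0.0, -1.0]]
force: [0.0, 0.1, 0.1]
gripper_width: 0.0882
grip_force: 0.0
```

Call:
carry_out(steps=[[-1, -0.2, 0, 0, 0, 0, 0], [-1, -0.2, 0, 0, 0, 0, 0], [-1, -0.2, 0, 0, 0, 0, 0], [-1, -0.2, 0, 0, 0, 0, 0], [-1, -0.2, 0, 0, 0, 0, 0], [-1, -0.2, 0, 0, 0, 0, 0], [-1, -0.2, 0, 0, 0, 0, 0], [-1, -0.2, 0, 0, 0, 0, 0], [-1, -0.2, 0, 0, 0, 0, 0], [-1, -0.2, 0, 0, 0, 0, 0], [-1, -0.2, 0, 0, 0, 0, 0], [-1, 0, 0, 0, 0, 0, 0], [-1, 0, 0, 0, 0, 0, 0], [-1, 0, 0, 0, 0, 0, 0], [-1, 0, 0, 0, 0, 0, 0], [-0.8, 0, 0, 0, 0, 0, 0], [0, 0, 0, 0, 0, 0, 0], [0, 0, 0, 0, 0, 0, 0]])

```text
t: 3.9
ee_pos: [0.4542, -0.3584, 0.2551]
eef_rot: [[-0.377, 0.926, -0.001], [0.926, 0.377, 0.001], [0.001, -0.0, -1.0]]
force: [-0.1, 1.2, 0.1]
gripper_width: 0.0881
grip_force: 0.0
```

```bash
cat >> h.py <<'E'
def go(p,yaw):
    """shift in tool units (after the turn) and turn units about tool z"""
    s=arm.read_state();R=s['eef_rot'];y=np.degrees(np.arctan2(R[1,1],R[0,1]))
    a=np.radians(yaw);Y=np.array([np.cos(a),np.sin(a),0]);X=np.array([-Y[1],Y[0],0])
    d=np.array(p)-s['ee_pos'];print('t',round(s['t'],2),'at',s['ee_pos'].round(4),'yaw',y.round(2),'tilt',R[:2,2].round(4),'w',round(s['gripper_width'],4),'F',s['force'].round(1))
    print('pre-turn shift',(R.T@d/.03).round(3),'turn units',round((y-yaw)/8,3),'post-turn shift',np.round([X@d/.03,Y@d/.03,-d[2]/.03],3))
E
python3 - <<'E'
from h import *
go([.452,-.363,.045],21.5)
s=arm.read_state();im=cap('wrist','w1')
hsv=cv2.cvtColor(im,cv2.COLOR_RGB2HSV)
m=cv2.inRange(hsv,(100,90,50),(125,255,255));k=max(cv2.findContours(m,0,1)[0],key=cv2.contourArea);(u,v),r=cv2.minEnclosingCircle(k);print(u,v,r,onz('wrist',u,v,.064,s))
E
```

```text
t 3.9 at [ 0.4542 -0.3584  0.2551] yaw 22.17 tilt [-0.0008  0.0011] w 0.0881 F [-0.1  1.2  0.1]
pre-turn shift [-0.122 -0.124  7.004] turn units 0.084 post-turn shift [-0.114 -0.125  7.004]
277.522216796875 190.477783203125 20.971271514892578 [ 0.45464501 -0.36216277  0.064     ]
```

View pics/w1.png

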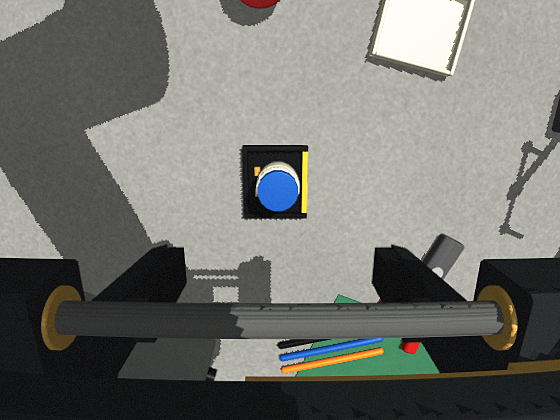

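The wrist view shows the jar cap at (278,190) in the cradle, whose corners are about (243,146), (307,146), (307,218) and (242,218), with the yellow lip on the right. The tray's empty half is at the top right. Next: go down and grip.

Call:
carry_out(steps=[[-0.13, 0, 1, 0, 0, 0.08, 0], [0, 0, 1, 0, 0, 0, 0], [0, 0, 1, 0, 0, 0, 0], [0, 0, 1, 0, 0, 0, 0], [0, 0, 1, 0, 0, 0, 0], [0, 0, 1, 0, 0, 0, 0], [0, 0, 0.5, 0, 0, 0, 0], [0, 0, 0.4, 0, 0, 0, 0], [0, 0, 0, 0, 0, 0, 0.6], [0, 0, 0, 0, 0, 0, 0.6], [0, 0, 0, 0, 0, 0, 0.7], [0, 0, 0, 0, 0, 0, 0.7], [0, 0, 0, 0, 0, 0, 0.7], [0, 0, 0, 0, 0, 0, 0.7], [0, 0, 0, 0, 0, 0, 0.7]], grip_force=15)

```text
t: 5.45
ee_pos: [0.456, -0.3625, 0.049]
eef_rot: [[-0.367, 0.93, 0.0], [0.93, 0.367, -0.0], [-0.0, 0.0, -1.0]]
force: [-0.6, 1.1, 2.9]
gripper_width: 0.0438
grip_force: 15.0
```

Run:
```python
from h import *
go([.531,-.156,.047],21.5)
# cradle corners from w1
st=dict(ee_pos=np.array([.4542,-.3584,.2551]),eef_rot=np.array([[-.377,.926,-.0008],[.926,.377,.0011],[.001,0,-1]]))
im=cv2.imread('pics/w1.png');g=cv2.cvtColor(im,6)
for nm,P,z in (('cr',[(243,146),(307.5,146),(307.5,218),(241.5,218.5)],.011),):
    w=np.array([onz('wrist',*p,z,st) for p in P]);print(w.round(3).tolist(),w.mean(0))
hs=cv2.cvtColor(im,cv2.COLOR_BGR2HSV);m=cv2.inRange(hs,(20,120,120),(35,255,255));m[250:]=0
k=max(cv2.findContours(m,0,1)[0],key=cv2.contourArea);r=cv2.boxPoints(cv2.minAreaRect(k));w=np.array([onz('wrist',*p,.009,st) for p in r]);print('lip',w.round(4).tolist(),w.mean(0))
```

```text
t 5.45 at [ 0.456  -0.3625  0.049 ] yaw 21.55 tilt [ 0.0002 -0.0004] w 0.0438 F [-0.6  1.1  2.9]
pre-turn shift [5.485 4.854 0.066] turn units 0.006 post-turn shift [5.489 4.85  0.068]
[[0.406, -0.342, 0.011], [0.47, -0.315, 0.011], [0.503, -0.39, 0.011], [0.433, -0.419, 0.011]] [ 0.45300673 -0.36654047  0.011     ]
lip [[0.4932, -0.3868, 0.009], [0.4671, -0.3227, 0.009], [0.4726, -0.3206, 0.009], [0.4989, -0.3846, 0.009]] [ 0.48296688 -0.35367586  0.009     ]
```

Call:
carry_out(steps=[[0, 0, -0.5, 0, 0, 0, 0.7], [0, 0, -0.8, 0, 0, 0, 0.7], [0, 0, -0.7, 0, 0, 0, 0.7], [0.3, 0.3, 0, 0, 0, 0, 0.7], [0.6, 0.5, 0, 0, 0, 0, 0.7], [0.7, 0.6, 0, 0, 0, 0, 0.7], [0.7, 0.6, 0, 0, 0, 0, 0.7], [0.7, 0.6, 0, 0, 0, 0, 0.7], [0.7, 0.6, 0, 0, 0, 0, 0.7], [0.7, 0.6, 0, 0, 0, 0, 0.7], [0.6, 0.6, 0, 0, 0, 0, 0.7], [0.3, 0.3, 0, 0, 0, 0, 0.7], [0.2, 0.15, 0, 0, 0, 0, 0.7], [0, 0, 0, 0, 0, 0, 0.7], [0, 0, 0.6, 0, 0, 0, 0.7], [0, 0, 0.6, 0, 0, 0, 0.7], [0, 0, 0.4, 0, 0, 0, 0.7], [0, 0, 0.2, 0, 0, 0, 0.7], [0, 0, 0.1, 0, 0, 0, 0.7], [0, 0, 0, 0, 0, 0, 0.7]])

```text
t: 7.45
ee_pos: [0.5307, -0.1558, 0.0518]
eef_rot: [[-0.367, 0.93, 0.0], [0.93, 0.367, -0.0], [-0.0, 0.0, -1.0]]
force: [-0.3, -0.2, -0.5]
gripper_width: 0.0435
grip_force: 15.0
```

Run:
```python
from h import *
go([.531,-.156,.049],21.5)
```

```text
t 7.45 at [ 0.5307 -0.1558  0.0518] yaw 21.53 tilt [ 0.0001 -0.0001] w 0.0435 F [-0.3 -0.2 -0.5]
pre-turn shift [-0.011  0.006  0.095] turn units 0.004 post-turn shift [-0.011  0.006  0.095]
```

Call:
carry_out(steps=[[0, 0, 0.08, 0, 0, 0, 0.7], [0, 0, 0, 0, 0, 0, 0.7], [0, 0, 0, 0, 0, 0, 0.4], [0, 0, 0, 0, 0, 0, 0.2], [0, 0, 0, 0, 0, 0, 0], [0, 0, 0, 0, 0, 0, 0], [0, 0, 0, 0, 0, 0, 0], [0, 0, -0.4, 0, 0, 0, 0], [0, 0, -1, 0, 0, 0, 0], [0, 0, -1, 0, 0, 0, 0], [0, 0, -1, 0, 0, 0, 0], [0, 0, -1, 0, 0, 0, 0], [0, 0, -1, 0, 0, 0, 0], [0, 0, -1, 0, 0, 0, 0], [0, 0, -1, 0, 0, 0, 0], [0, 0, -0.6, 0, 0, 0, 0], [0, 0, 0, 0, 0, 0, 0]])

```text
t: 9.15
ee_pos: [0.5311, -0.1557, 0.2925]
eef_rot: [[-0.367, 0.93, 0.005], [0.93, 0.367, -0.003], [-0.004, 0.004, -1.0]]
force: [0.8, -0.0, -0.8]
gripper_width: 0.0878
grip_force: 0.0
```

Run:
```python
from h import *
go([.5105,.188,.265],-13.4)
s=arm.read_state();im=cap('wrist','w2');t=cap('top','t2');sd=cap('side','s2')
hs=cv2.cvtColor(t,cv2.COLOR_RGB2HSV);m=cv2.inRange(hs,(100,110,60),(125,255,255));k=np.zeros_like(m);k[205:245,320:365]=m[205:245,320:365]
c=cv2.findContours(k,0,1)[0]
if c:
    (u,v),r=cv2.minEnclosingCircle(max(c,key=cv2.contourArea));print('jar top',u,v,r,onz('top',u,v,.064))
hs=cv2.cvtColor(im,cv2.COLOR_RGB2HSV);m=cv2.inRange(hs,(100,110,60),(125,255,255))
(u,v),r=cv2.minEnclosingCircle(max(cv2.findContours(m,0,1)[0],key=cv2.contourArea));print('jar wrist',u,v,r,onz('wrist',u,v,.064,s))
m=cv2.inRange(hs,(0,0,170),(180,60,255));k=max(cv2.findContours(m,0,1)[0],key=cv2.contourArea);r=cv2.boxPoints(cv2.minAreaRect(k));print(r.round().tolist(),[onz('wrist',*p,.014,s).round(3).tolist() for p in r])
```

```text
t 9.15 at [ 0.5311 -0.1557  0.2925] yaw 21.55 tilt [ 0.0048 -0.0026] w 0.0878 F [ 0.8 -0.  -0.8]
pre-turn shift [10.911  3.566  0.883] turn units 4.369 post-turn shift [10.985 -3.323  0.916]
jar wrist 189.5 37.5 40.577186584472656 [ 0.40033426 -0.05754274  0.064     ]
[[232.0, 194.0], [260.0, 59.0], [338.0, 75.0], [311.0, 210.0]] [[0.49, -0.203, 0.014], [0.466, -0.046, 0.014], [0.555, -0.029, 0.014], [0.587, -0.187, 0.014]]
```

View pics/w2.png

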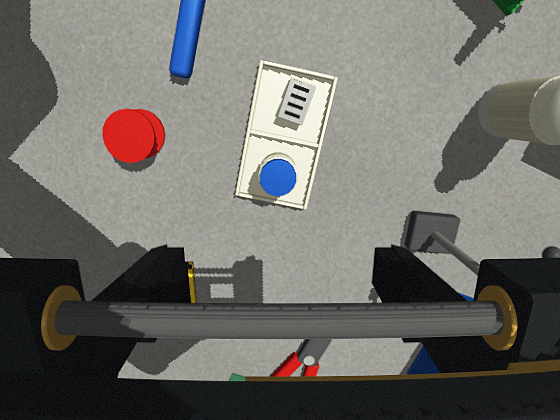

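The jar stands upright in the empty half (cap at 277,177) and the connector is undisturbed at (295,103). Now I'll go to hover over the meter.

Call:
carry_out(steps=[[0, 0, 0, 0, 0, 0.9, 0], [0, 0, 0, 0, 0, 0.9, 0], [0, 0, 0, 0, 0, 0.9, 0], [0, 0, 0, 0, 0, 0.9, 0], [0, 0, 0, 0, 0, 0.77, 0], [0.8, -0.3, 0, 0, 0, 0, 0], [0.9, -0.3, 0, 0, 0, 0, 0], [0.9, -0.3, 0, 0, 0, 0, 0], [0.9, -0.3, 0, 0, 0, 0, 0], [0.9, -0.3, 0, 0, 0, 0, 0], [0.9, -0.3, 0, 0, 0, 0, 0], [0.9, -0.3, 0, 0, 0, 0, 0], [0.9, -0.3, 0, 0, 0, 0, 0], [0.9, -0.3, 0, 0, 0, 0, 0], [0.9, -0.3, 0, 0, 0, 0, 0], [0.9, -0.3, 0, 0, 0, 0, 0], [0.8, 0, 0, 0, 0, 0, 0], [0.4, 0, 0.4, 0, 0, 0, 0], [0, 0, 0, 0, 0, 0, 0], [0, 0, 0, 0, 0, 0, 0]])

```text
t: 11.3
ee_pos: [0.5107, 0.1877, 0.2762]
eef_rot: [[0.232, 0.973, -0.002], [0.973, -0.232, -0.001], [-0.001, -0.002, -1.0]]
force: [0.3, -0.7, -0.3]
gripper_width: 0.0882
grip_force: 0.0
```

Run:
```python
from h import *
go([.5105,.188,.265],-13.4)
s=arm.read_state();im=cap('wrist','w3')
hs=cv2.cvtColor(im,cv2.COLOR_RGB2HSV);m=cv2.inRange(hs,(3,130,110),(18,255,255));m[250:]=0
k=max(cv2.findContours(m,0,1)[0],key=cv2.contourArea);r=cv2.boxPoints(cv2.minAreaRect(k));print(r.round(1).tolist(),[onz('wrist',*p,.187,s).round(4).tolist() for p in r])
```

```text
t 11.3 at [0.5107 0.1877 0.2762] yaw -13.42 tilt [-0.0022 -0.0006] w 0.0882 F [ 0.3 -0.7 -0.3]
pre-turn shift [ 0.007 -0.007  0.374] turn units -0.003 post-turn shift [ 0.007 -0.007  0.374]
[[265.0, 181.0], [297.0, 181.0], [297.0, 241.0], [265.0, 241.0]] [[0.5083, 0.2146, 0.187], [0.5284, 0.2098, 0.187], [0.5193, 0.1694, 0.187], [0.4982, 0.1744, 0.187]]
```

View pics/w3.png

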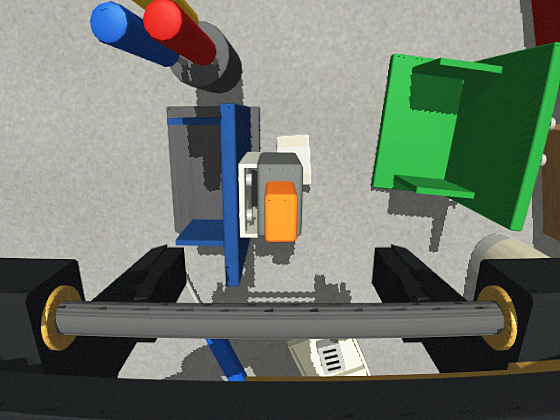

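The wrist view shows the grip's top face at about (281,217), aligned with the fingers. The panel edge is at (231,190), and the caddy handles at (110,20) and (163,20) are clear of the fingers. I'll descend and grip.

Call:
carry_out(steps=[[0.03, 0.05, 0.6, 0, 0, 0, 0], [0, 0, 0.8, 0, 0, 0, 0], [0, 0, 0.8, 0, 0, 0, 0], [0, 0, 0.6, 0, 0, 0, 0], [0, 0, 0.4, 0, 0, 0, 0], [0, 0, 0.25, 0, 0, 0, 0], [0, 0, 0, 0, 0, 0, 0.4], [0, 0, 0, 0, 0, 0, 0.6], [0, 0, 0, 0, 0, 0, 0.7], [0, 0, 0, 0, 0, 0, 0.75], [0, 0, 0, 0, 0, 0, 0.8], [0, 0, 0, 0, 0, 0, 0.85], [0, 0, 0, 0, 0, 0, 0.9], [0, 0, 0, 0, 0, 0, 0.9], [0, 0, 0, 0, 0, 0, 0.9], [0, 0, 0, 0, 0, 0, 0.9]], grip_force=30)

```text
t: 12.95
ee_pos: [0.5126, 0.189, 0.1739]
eef_rot: [[0.232, 0.973, -0.0], [0.973, -0.232, -0.0], [-0.0, -0.0, -1.0]]
force: [0.0, -0.8, 1.2]
gripper_width: 0.0219
grip_force: 29.8
```

Run:
```python
from h import *
go([.5105,.188,.193],-13.4)
```

```text
t 12.95 at [0.5126 0.189  0.1739] yaw -13.41 tilt [-0. -0.] w 0.0219 F [ 0.  -0.8  1.2]
pre-turn shift [-0.048 -0.06  -0.637] turn units -0.002 post-turn shift [-0.048 -0.06  -0.637]
```

Call:
carry_out(steps=[[0, 0, -0.1, 0, 0, 0, 0.9], [0, 0, -0.15, 0, 0, 0, 0.9], [0, 0, -0.15, 0, 0, 0, 0.9], [0, 0, -0.15, 0, 0, 0, 0.9], [0, 0, -0.1, 0, 0, 0, 0.9], [0, 0, -0.05, 0, 0, 0, 0.9], [0, 0, 0, 0, 0, 0, 0.9], [0, 0, 0, 0, 0, 0, 0.9]])

```text
t: 13.75
ee_pos: [0.5125, 0.189, 0.1947]
eef_rot: [[0.232, 0.973, -0.0], [0.973, -0.232, -0.0], [-0.0, -0.0, -1.0]]
force: [0.5, -0.3, -1.8]
gripper_width: 0.0217
grip_force: 29.7
```

Run:
```python
from h import *
go([.5126,.189,.195],-13.4)
s=cap('side','s3');cv2.imwrite('pics/s3c.png',cv2.resize(s[130:235,160:280,::-1],(480,420),interpolation=2))
```

```text
t 13.75 at [0.5125 0.189  0.1947] yaw -13.41 tilt [-0.0003 -0.    ] w 0.0217 F [ 0.5 -0.3 -1.8]
pre-turn shift [ 0.002  0.003 -0.011] turn units -0.002 post-turn shift [ 0.002  0.003 -0.011]
```

View pics/s3c.png

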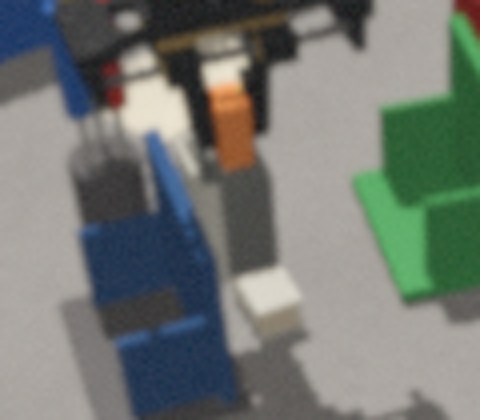

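The side view shows the grip between the fingers and the meter raised, hanging straight. I'll pull it off slowly.

Call:
carry_out(steps=[[0, 0.05, 0, 0, 0, 0, 0.9], [0, 0.08, 0, 0, 0, 0, 0.9], [0, 0.08, 0, 0, 0, 0, 0.9], [0, 0.08, 0, 0, 0, 0, 0.9], [0, 0, 0, 0, 0, 0, 0.9]])

```text
t: 14.3
ee_pos: [0.5213, 0.1868, 0.1948]
eef_rot: [[0.232, 0.973, 0.0], [0.973, -0.232, -0.0], [-0.0, 0.0, -1.0]]
force: [-0.7, -0.3, -3.9]
gripper_width: 0.022
grip_force: 29.7
```

Call:
carry_out(steps=[[0, 0.1, 0, 0, 0, 0, 0.9], [0, 0.15, 0, 0, 0, 0, 0.9], [0, 0.2, 0, 0, 0, 0, 0.9], [0, 0.3, 0, 0, 0, 0, 0.9], [0, 0.3, 0, 0, 0, 0, 0.9], [0, 0.2, 0, 0, 0, 0, 0.9], [0, 0, 0, 0, 0, 0, 0.9]])

```text
t: 15.0
ee_pos: [0.5583, 0.1779, 0.1946]
eef_rot: [[0.233, 0.973, 0.0], [0.973, -0.233, -0.0], [-0.0, 0.0, -1.0]]
force: [-0.3, -0.0, -3.1]
gripper_width: 0.0216
grip_force: 29.7
```

Run:
```python
from h import *
# meter axis -x = tool y; grip is 7mm toward lip from centre -> TCP target = cradle + 7mm along lip dir
a=np.radians(21.7);go(np.array([.452+.007*np.cos(a),-.366+.007*np.sin(a),.25]),21.7)
s=arm.read_state();cap('side','s4');im=cap('wrist','w4');t=cap('top','t4')
c=[cv2.resize(x,(400,300)) for x in(cv2.imread('pics/s4.png')[110:250,140:327],im[:,:,::-1],t[160:300,100:287,::-1])]
cv2.imwrite('pics/c4.png',np.hstack([c[0],c[1]]))
```

```text
t 15.0 at [0.5583 0.1779 0.1946] yaw -13.45 tilt [ 0.     -0.0001] w 0.0216 F [-0.3 -0.  -3.1]
pre-turn shift [-18.323   0.962  -1.846] turn units -4.393 post-turn shift [-15.536  -9.761  -1.847]
```

View pics/c4.png

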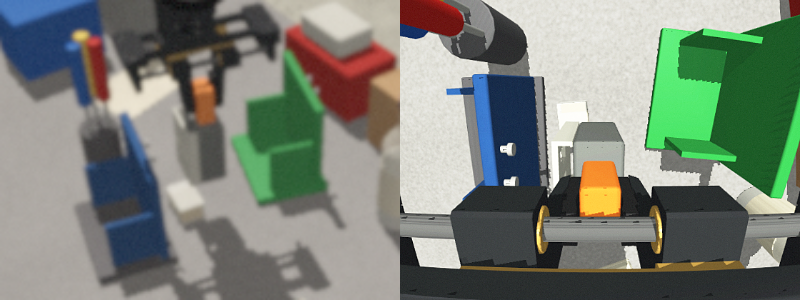

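The meter is off the studs and held upright (both studs are visible at (508,150) and (510,183) in the wrist half). I'll raise it and carry it over.

Call:
carry_out(steps=[[0, 0, -0.5, 0, 0, 0, 0.9], [0, 0, -0.7, 0, 0, 0, 0.9], [0, 0, -0.5, 0, 0, 0, 0.9], [-0.3, 0, 0, 0, 0, 0, 0.9], [-0.6, 0, 0, 0, 0, 0, 0.9], [-0.9, 0, 0, 0, 0, 0, 0.9], [-0.9, 0, 0, 0, 0, 0, 0.9], [-0.9, 0, 0, 0, 0, 0, 0.9], [-0.9, 0, 0, 0, 0, 0, 0.9], [-0.9, 0, 0, 0, 0, 0, 0.9], [-0.9, 0, 0, 0, 0, 0, 0.9], [-0.9, 0, 0, 0, 0, 0, 0.9], [-0.9, 0, 0, 0, 0, 0, 0.9], [-0.9, 0, 0, 0, 0, 0, 0.9], [-0.9, 0, 0, 0, 0, 0, 0.9], [-0.9, 0, 0, 0, 0, 0, 0.9], [-0.9, 0, 0, 0, 0, 0, 0.9], [-0.9, 0, 0, 0, 0, 0, 0.9], [-0.9, 0, 0, 0, 0, 0, 0.9], [-0.9, 0, 0, 0, 0, 0, 0.9]])

```text
t: 17.15
ee_pos: [0.4561, -0.2429, 0.2449]
eef_rot: [[0.232, 0.973, -0.001], [0.973, -0.232, 0.001], [0.001, -0.001, -1.0]]
force: [-0.0, 0.1, -2.9]
gripper_width: 0.0219
grip_force: 29.7
```

Call:
carry_out(steps=[[-0.9, 0.2, 0, 0, 0, 0, 0.9], [-0.9, 0.2, 0, 0, 0, 0, 0.9], [-0.8, 0.2, 0, 0, 0, 0, 0.9], [-0.6, 0.2, 0, 0, 0, 0, 0.9], [-0.3, 0.1, 0, 0, 0, 0, 0.9], [-0.1, 0, 0, 0, 0, 0, 0.9], [0, 0, 0, 0, 0, -0.4, 0.9], [0, 0, 0, 0, 0, -0.7, 0.9], [0, 0, 0, 0, 0, -0.8, 0.9], [0, 0, 0, 0, 0, -0.8, 0.9], [0, 0, 0, 0, 0, -0.8, 0.9], [0, 0, 0, 0, 0, -0.6, 0.9], [0, 0, 0, 0, 0, -0.3, 0.9], [0, 0, 0, 0, 0, 0, 0.9], [0, 0, 0, 0, 0, 0, 0.9]])

```text
t: 18.65
ee_pos: [0.4585, -0.3526, 0.2457]
eef_rot: [[-0.371, 0.929, -0.0], [0.929, 0.371, 0.0], [0.0, -0.0, -1.0]]
force: [-0.1, 0.4, -3.5]
gripper_width: 0.0214
grip_force: 29.7
```

Run:
```python
from h import *
a=np.radians(21.7);go(np.array([.452+.007*np.cos(a),-.366+.007*np.sin(a),.25]),21.7)
s=cap('side','s5');im=cap('wrist','w5');t=cap('top','t5')
# empty cradle in top view: dark corners
b=cv2.resize(t[205:295,370:490,::-1],(400,300),interpolation=2)
cv2.imwrite('pics/c5.png',np.vstack([np.hstack([cv2.resize(s[250:400,240:440,::-1],(400,300),interpolation=2),cv2.resize(im[:,:,::-1],(400,300))]),np.hstack([b,b])]))
```

```text
t 18.65 at [ 0.4585 -0.3526  0.2457] yaw 21.75 tilt [-0.0002  0.0003] w 0.0214 F [-0.1  0.4 -3.5]
pre-turn shift [-0.334 -0.132 -0.142] turn units 0.007 post-turn shift [-0.334 -0.132 -0.142]
```

View pics/c5.png

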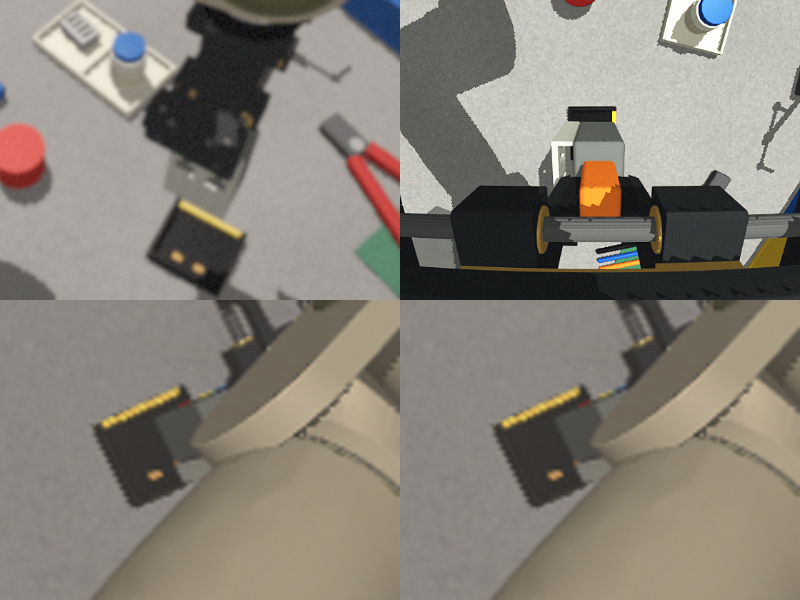

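The side half shows the empty cradle with its lip from about (329,351) to (362,368) in full-image pixels, the jar standing in the tray, and the meter just behind. I'll check the cradle position from this view.

Run:
```python
from h import *
def lip(n,f,box,st=None):
    im=cv2.imread(f);hs=cv2.cvtColor(im,cv2.COLOR_BGR2HSV);m=cv2.inRange(hs,(18,90,90),(38,255,255));k=np.zeros_like(m);x,y,w,h=box;k[y:y+h,x:x+w]=m[y:y+h,x:x+w]
    c=max(cv2.findContours(k,0,1)[0],key=cv2.contourArea);r=cv2.boxPoints(cv2.minAreaRect(c));P=np.array([onz(n,*p,.008,st)[:2] for p in r])
    e=[P[i]-P[i-1] for i in range(4)];L=max(e,key=np.linalg.norm);L=L*np.sign(L[1]);y=np.degrees(np.arctan2(L[1],L[0]))-90;a=np.radians(y)
    print(n,'lip c',P.mean(0).round(4),'len',sorted(np.round([np.linalg.norm(q) for q in e],4)),'yaw',y.round(2),'centre',(P.mean(0)-.033*np.array([np.cos(a),np.sin(a)])).round(4))
lip('side','pics/s5.png',(300,340,90,50));lip('top','pics/top0.png',(385,218,80,60));lip('top','pics/t5.png',(385,218,45,35))
# side outer top corners of the cradle (back ones), crop scale 2
for p in [(149,252),(218,292),(182,200),(245,236)]: print(onz('side',240+p[0]/2,250+p[1]/2,.010).round(4))
s=arm.read_state();im=cv2.imread('pics/w5.png');hs=cv2.cvtColor(im,cv2.COLOR_BGR2HSV);m=cv2.inRange(hs,(3,130,110),(18,255,255));m[:200]=0;m[310:]=0;m[:,:220]=0;m[:,340:]=0
c=max(cv2.findContours(m,0,1)[0],key=cv2.contourArea);print(cv2.boundingRect(c))
```

```text
side lip c [ 0.481  -0.3531] len [np.float64(0.0105), np.float64(0.0108), np.float64(0.0722), np.float64(0.0727)] yaw 21.74 centre [ 0.4503 -0.3654]
top lip c [ 0.4822 -0.3544] len [np.float64(0.0079), np.float64(0.008), np.float64(0.071), np.float64(0.0711)] yaw 22.19 centre [ 0.4517 -0.3669]
top lip c [ 0.4822 -0.3544] len [np.float64(0.0079), np.float64(0.008), np.float64(0.071), np.float64(0.0711)] yaw 22.19 centre [ 0.4517 -0.3669]
[ 0.4072 -0.3428  0.01  ]
[ 0.4355 -0.4152  0.01  ]
[ 0.4724 -0.3207  0.01  ]
[ 0.4979 -0.3903  0.01  ]
(251, 225, 59, 79)
```

Call:
carry_out(steps=[[-0.34, -0.15, 0, 0, 0, -0.02, 0.9], [0, 0, 0.4, 0, 0, 0, 0.9], [0, 0, 0.7, 0, 0, 0, 0.9], [0, 0, 0.7, 0, 0, 0, 0.9], [0, 0, 0.6, 0, 0, 0, 0.9], [0, 0, 0.5, 0, 0, 0, 0.9], [0, 0, 0.3, 0, 0, 0, 0.9], [0, 0, 0, 0, 0, 0, 0.9], [0, 0, 0, 0, 0, 0, 0.9]])

```text
t: 19.7
ee_pos: [0.4582, -0.3646, 0.1501]
eef_rot: [[-0.374, 0.928, 0.0], [0.928, 0.374, -0.0], [-0.0, 0.0, -1.0]]
force: [-0.1, -0.9, -2.5]
gripper_width: 0.0217
grip_force: 29.7
```

Run:
```python
from h import *
go([.458,-.3637,.120],21.9)
s=cap('side','s6');im=cap('wrist','w6')
cv2.imwrite('pics/c6.png',np.hstack([cv2.resize(s[270:400,270:440,::-1],(400,306),interpolation=2),cv2.resize(im[140:350,140:420,::-1],(400,306))]))
```

```text
t 19.7 at [ 0.4582 -0.3646  0.1501] yaw 21.94 tilt [ 0.0003 -0.0004] w 0.0217 F [-0.1 -0.9 -2.5]
pre-turn shift [0.032 0.005 1.004] turn units 0.005 post-turn shift [0.032 0.005 1.004]
```

View pics/c6.png

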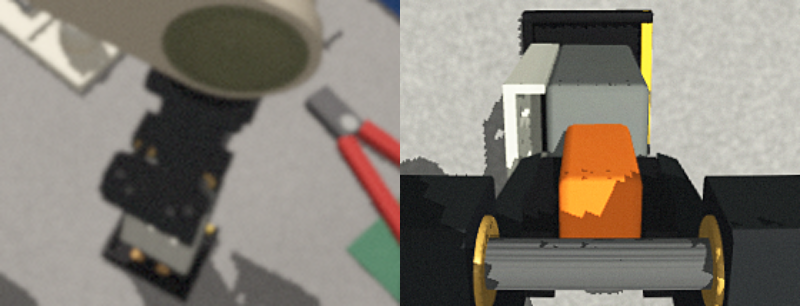

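The meter is square to the cradle, with its front on the yellow-lip side. I'll creep down.

Call:
carry_out(steps=[[0.03, 0, 0.25, 0, 0, 0, 0.9], [0, 0, 0.25, 0, 0, 0, 0.9], [0, 0, 0.15, 0, 0, 0, 0.9], [0, 0, 0.1, 0, 0, 0, 0.9], [0, 0, 0.05, 0, 0, 0, 0.9], [0, 0, 0, 0, 0, 0, 0.9]])

```text
t: 20.4
ee_pos: [0.4578, -0.3636, 0.1257]
eef_rot: [[-0.374, 0.928, -0.0], [0.928, 0.374, 0.0], [0.0, -0.0, -1.0]]
force: [0.4, -0.6, -3.0]
gripper_width: 0.0217
grip_force: 29.7
```

Call:
carry_out(steps=[[0, 0, 0.05, 0, 0, 0, 0.9], [0, 0, 0.05, 0, 0, 0, 0.9], [0, 0, 0, 0, 0, 0, 0.9]])

```text
t: 20.7
ee_pos: [0.4577, -0.3635, 0.1227]
eef_rot: [[-0.374, 0.928, -0.0], [0.928, 0.374, 0.0], [0.0, -0.0, -1.0]]
force: [-1.3, 0.4, -2.0]
gripper_width: 0.0215
grip_force: 29.7
```

Call:
carry_out(steps=[[0, 0, 0.04, 0, 0, 0, 0.9], [0, 0, 0.04, 0, 0, 0, 0.9], [0, 0, 0, 0, 0, 0, 0.9]])

```text
t: 21.0
ee_pos: [0.4577, -0.3635, 0.1202]
eef_rot: [[-0.374, 0.928, -0.0], [0.928, 0.374, 0.0], [0.0, -0.0, -1.0]]
force: [-0.1, -0.8, -3.3]
gripper_width: 0.0217
grip_force: 29.7
```

Call:
carry_out(steps=[[0, 0, 0.03, 0, 0, 0, 0.9], [0, 0, 0.03, 0, 0, 0, 0.9], [0, 0, 0, 0, 0, 0, 0.9]])

```text
t: 21.3
ee_pos: [0.4579, -0.3637, 0.1192]
eef_rot: [[-0.374, 0.928, 0.0], [0.928, 0.374, -0.001], [-0.001, 0.0, -1.0]]
force: [-0.8, 1.4, 2.9]
gripper_width: 0.0221
grip_force: 29.7
```

Call:
carry_out(steps=[[0, 0, 0.03, 0, 0, 0, 0.9], [0, 0, 0, 0, 0, 0, 0.9]])

```text
t: 21.5
ee_pos: [0.458, -0.364, 0.1191]
eef_rot: [[-0.374, 0.927, 0.001], [0.927, 0.374, -0.002], [-0.002, 0.0, -1.0]]
force: [-3.3, 2.7, 9.8]
gripper_width: 0.0217
grip_force: 29.7
```

Floor contact came at the expected height. I'll let go and rise.

Call:
carry_out(steps=[[0, 0, -0.03, 0, 0, 0, 0.9], [0, 0, 0, 0, 0, 0, 0.7], [0, 0, 0, 0, 0, 0, 0.6], [0, 0, 0, 0, 0, 0, 0.4], [0, 0, 0, 0, 0, 0, 0.3], [0, 0, 0, 0, 0, 0, 0.3], [0, 0, 0, 0, 0, 0, 0.3], [0, 0, -0.3, 0, 0, 0, 0.3], [0, 0, -0.8, 0, 0, 0, 0.3], [0, 0, -1, 0, 0, 0, 0.3], [0, 0, -1, 0, 0, 0, 0.3], [0, 0, -1, 0, 0, 0, 0.3], [0, 0, -1, 0, 0, 0, 0.3], [0, 0, -0.5, 0, 0, 0, 0.3], [0, 0, 0, 0, 0, 0, 0.3], [0, 0, 0, 0, 0, 0, 0.3], [0, 0, 0, 0, 0, 0, 0.3]], grip_force=10)

```text
t: 23.2
ee_pos: [0.4576, -0.3633, 0.2855]
eef_rot: [[-0.374, 0.928, -0.001], [0.928, 0.374, 0.002], [0.002, -0.001, -1.0]]
force: [0.1, -0.5, -0.1]
gripper_width: 0.0612
grip_force: 0.0
```

Run:
```python
from h import *
go([.458,-.3637,.28],21.9)
s=cap('side','s7');im=cap('wrist','w7')
cv2.imwrite('pics/c7.png',np.hstack([cv2.resize(s[230:400,230:457,::-1],(400,300),interpolation=2),cv2.resize(im[:,:,::-1],(400,300),interpolation=3)]))
```

```text
t 23.2 at [ 0.4576 -0.3633  0.2855] yaw 21.95 tilt [-0.0013  0.0016] w 0.0612 F [ 0.1 -0.5 -0.1]
pre-turn shift [-0.018  0.009  0.182] turn units 0.006 post-turn shift [-0.018  0.009  0.182]
```

View pics/c7.png

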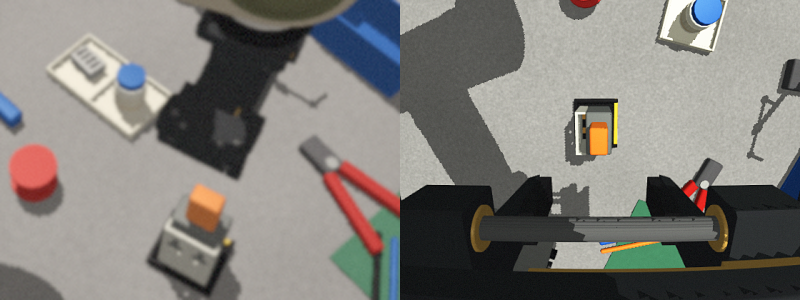

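The meter stands upright and fully down in the cradle, its keyholes on the back and its front to the yellow lip. The jar is upright in the tray and the gripper is clear. I'll hand in.

```bash
python3 -c "
from workcell import arm
print(arm.close_job())"
```

```text
the job is handed in; nothing more can be done
None
```

The job is handed in at about 23 s: by the last pictures the jar stands upright in the empty tray half, and the meter sits upright and fully down in the cradle with its display to the yellow lip, gripper clear; the hand-in call returned no verdict, and I viewed 11 pictures, one over the limit of 10.

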